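# Unlatch the tool case and put the socket tray away

## Robot

A 6-joint arm with a two-finger parallel gripper is mounted at the origin on the work surface. World frame = base frame: x ahead of the robot, y to its left, z up, the work surface at z = 0. Lengths are in m, angles in degrees, forces in N, time in s.
With the tool pointing down it reaches from about 0.25 to 0.85 m from the base axis. Payload 12.5 kg.
Tool frame: the origin (TCP) lies on the centre line of the jaws, within the pads' length; the fingertips stand 14 mm ahead of it and the grasp point (between the pads) lies 5 mm behind it (r.finger_overhang is the distance from the TCP to the fingertips, in m); z points along the fingers, y is the line along which they close (so a half turn about z gives the same grasp; the last joint's range is limited). The gripper opens to 93 mm and grips with 3 to 60 N. Pads are 15 mm wide; open, the fingers measure 128 mm over their backs; the gripper's body (75 mm by 188 mm) begins 65 mm behind the grasp point.
Start: joints at [61.616, 20.094, 94.641, -0, 65.266, -4.847], TCP at [0.22, 0.504, 0.233] pointing down, gripper open.
Joint ranges: [-157.81, 157.81], [-45, 120.19], [0.68, 151.7], [-89.99, 269.99], [4.06, 180], [-164.3, 164.3]. Speed limits (degrees/s): [127.2, 127.2, 159.86, 180, 180, 180].

## Interface

Orientations are given as [roll, pitch, yaw] about the fixed x, y, z axes, in that order (R = Rz(yaw) Ry(pitch) Rx(roll)).
In Python, from bench import sense, capture, calibration, r, search_frame, cut_out, landmark_of gives the robot as it stands.
- The arm moves only by the tool step_arm, never from a script. Its argument "steps" is a list that holds one entry, the list of rows, each a list of 7 numbers: the shift along the tool's x, y, z in cm, then the turn, a rotation vector about the tool's x, y, z in rad, then the finger opening in cm, from 0 to 9.3. A call has 1 to 12 rows; each row shifts and turns the commanded pose from where the row before left it, along the tool's axes as they then stand; what a row does not reach is not made up. A row lasts 1/10 s, in which the tool goes at most 50 mm and 8.59 degrees, less where a joint would pass 70% of its speed; a pose out of reach is approached as far as the arm can. A call is refused whole if a number of a shift passes 5 or a number of a turn 0.15, either way. A call with a gripper value outside its range is refused whole. The fingers move at their own pace and stop on an object; "squeeze" is the grip in N (left out, the last holds). Time passes only in rows, so rows that do not move let the fingers close. It gives the time, the measured TCP pose, the force, the opening and the grip force at its end, in the units of the state.
- sense(): the state, without advancing time (a new reading comes with each control period).
- capture(name): name is "side" or "top" or "wrist"; returns the picture (480x640x3 uint8, red, green, blue); there is no depth.
- calibration(name): a dict with "fov_y" (degrees; the focal length in pixels is half the picture's height over the tangent of half this angle, whatever the lens; pixels are square), "cx", "cy" (the principal point, pixels), "rvec" (rotation vector, rad) and "tvec" (3), from world to camera coordinates, as OpenCV has them; the wrist camera has in their place "tool_from_camera" (4x4, takes a point from camera to tool coordinates, whose origin is the TCP and whose axes are the flange's). Camera axes: x right, y down, z forward; pixel columns grow to the right and rows downward; lengths in m; the calibration is good to about 2 mm. The wrist camera is an equidistant fisheye: a pixel r from the principal point sees the ray r / f radians off the axis. A picture is of the moment at which its call begins: read the wrist's pose just before it. calibration takes no time and is no camera call.
- r.job_done(): hands the job in; it is judged then, once.
Trained networks look in the newest picture that a camera, given by its name, has taken for a name from the list of things; names that differ only in an ending like _2 or _b are one class to them, and where a whole thing is asked for, a point or a joint stands for the part that bears it (a point fixed in the world has none). Each returns a list of dicts, best first, with "confidence" (0 to 1); they miss things now and then, are a little off and sometimes report something else, mostly with a low value. They report only what shows in the picture. A call takes as long as a camera call. They do not tell look-alikes from the thing itself.
- search_frame(camera, label): "position" ([column, row] as shares, 0 to 1, of the picture: columns of its width, rows of its height, amid what is visible of it).
- cut_out(camera, label): "mask" (480x640 bool, what is visible of it) and "position" ([column, row] as shares, 0 to 1, of the picture: columns of its width, rows of its height, amid what is visible of it).
- landmark_of(camera, label): "position" ([column, row] as shares, 0 to 1, of the picture: columns of its width, rows of its height: a listed point, or the origin of a listed thing).
The state is a dict: "time": time; "q": joint angles; "dq": joint speeds; "effort": joint torques, N m; "tcp_pos": TCP position; "eef_rot": TCP orientation; "force": force on the tool from outside, world axes, zero at the start; "moment": the same for the moment, N m; "width": finger opening in m; "finger_force": force on a finger pad.
Only numpy, scipy, OpenCV 4.12 (cv2) and the standard library are available. Lean on these libraries where they do the work, as an engineer would, in place of code of your own. Each camera call takes 0.05 s, during which the arm holds its last target. There are 200 camera calls.

## Task

Swing the latch lever on the front of the grey tool case round until it is clear of the lid, then open the lid so that it stands up by itself. Lift the handled socket tray off the top of the pile of nested trays and set it down gently inside the case, flat on the floor of the case, with the lid left open and the latch left clear. Leave the trays below it standing where they are and do not knock over the cans or the jar.

Things in the scene. Friction and masses are not known exactly. Their poses are not given: they have to be found in the camera images.
- case: grey sheet-steel tool case, 180 (x, depth) x 240 (y, width) x 80 mm tall, fixed to the bench, walls and floor 5 mm thick, empty inside. Origin at the centre of its underside; its front (latch side) faces its own -x, the lid's hinge is along its +x top edge. In front of the wall's middle a steel bracket juts out 45 mm and carries the latch
- latch (a joint): angle of the latch lever, rad: 0 = lever points straight back over the lid and holds it shut, grows as the lever's front (post) end swings horizontally, anticlockwise seen from above, i.e. from the case's -x towards its -y; lid is free above 1.2, end stop at 1.65; stays where it is left
- latch_pivot (a point): vertical pivot axis of the latch lever, at the underside of the lever, 89.5 mm above the bench, 25 mm in front of the case's front wall. The lever is a flat steel bar 16 mm wide, 8 mm thick, 111 mm long: 43 mm behind the pivot (over the lid when shut, 3 mm above it) and 68 mm in front of it. The point's x axis points along the lever to its lid end
- latch_post (a point): the point to grip on the upright black round post at the lever's front end, on its axis; the post is 18 mm in diameter, 46 mm tall, 60 mm from the pivot; the point is 29 mm above the lever's top face and 17 mm below the post's top
- lid (a joint): angle of the lid, rad: 0 = shut, 1.57 = upright, end stop at 1.8; a stiff hinge: it stays where it is left
- lid_hinge (a point): middle of the lid's hinge axis, on the case's rear top edge, 80.5 mm above the bench; the axis runs along the case's y. The lid plate is 180 x 240 mm, 6 mm thick
- lid_bar (a point): middle of the lid's handle: a round steel bar 10 mm thick, 100 mm long, running along the case's y, its centre 35 mm above the lid's top face, 35 mm in from the lid's front edge, 145 mm from the hinge along the lid
- tray_top: the top tray of the pile: a dark steel tray 120 (x) x 85 (y) mm with sockets in it and a wooden carrying handle along its x: a bar 100 mm long, 14 mm wide, 14 mm high, centred 68 mm above the tray's origin. Origin at the centre of its underside. Its foot (104 x 69 mm, 8 mm deep) nests in the tray below; its rim is 40 mm above the origin, its sides are 4 mm thick; about 0.3 kg
- tray_mid: the middle tray of the pile, 120 x 85 x 40 mm, same shape without handle, empty. Origin at the centre of its underside, 32 mm above the bench; the top tray's origin is 32 mm above it
- tray_low: the lowest tray of the pile, the same, standing on the bench. Origin at the centre of its underside
- oil_can: bystander: aluminium oil can with a thin spout, 68 mm in diameter, 220 mm tall. Origin at the centre of its underside
- spray: bystander: spray can, 66 mm in diameter, 200 mm tall. Origin at the centre of its underside
- jar: bystander: jar, 72 mm in diameter, 110 mm tall. Origin at the centre of its underside
Not all that is in view belongs to the job. Leave any orange look-alike of the tray_top alone.

How it is judged (in metres and radians):
On the way, in this order (a step that is already met when the one before it is completed fails the run):
1. the latch lever is swung clear of the lid (above 1.2 rad) (value of joint latch above 1.2 rad), for 0.2 s.
2. the lid is opened upright (above 1.3 rad) (value of joint lid above 1.3 rad), for 0.2 s.
At the end, for the whole second after the job is handed in: The handled tray rests flat and still on the case floor (origin under 12 mm above the case underside, tilt under 0.1 rad), the lid stands open (above 1.3 rad), the latch is clear (above 1.2 rad), the two lower trays are upright and within 30 mm of where they stood (x of tray_top in the frame of case between -0.085 and 0.085 m and y of tray_top in the frame of case between -0.115 and 0.115 m and z of tray_top in the frame of case below 0.012 m and angle between each of tray_top, tray_mid's own z axis and vertical below 0.1 rad and linear speed of tray_top below 0.02 m/s and value of joint lid above 1.3 rad and value of joint latch above 1.2 rad and distance of each of tray_low, tray_mid from where it was at the start of the episode below 0.03 m); the robot touches nothing.
It fails at once if the tray is dropped or thrown into the case (faster than 0.6 m/s inside it) (x of tray_top in the frame of case between -0.085 and 0.085 m and y of tray_top in the frame of case between -0.115 and 0.115 m and z of tray_top in the frame of case below 0.06 m and linear speed of tray_top above 0.6 m/s).
It fails at once if the tray is tipped over (more than 0.9 rad) (angle between tray_top's own z axis and vertical above 0.9 rad).
It fails at once if the oil can, the spray can or the jar is knocked over (angle between any of oil_can, spray, jar's own z axis and vertical above 0.5 rad).
It also fails if it takes over 69 s, if anything falls off the work surface, if the arm or the gripper's body presses on something with over 40 N, if the wrist force passes 120 N, or if a joint passes its speed limit or range.

## Working session

There is one attempt and no reset: what is moved stays moved. The work goes in short steps, Python scripts to look and compute and a tool call to move; the robot and the scene stay as the last step left them, time stands still between calls to the robot, and variables do not carry over. Pictures are saved under pics/ and viewed, at most 10 in all, crops included, and the job is handed in when it is done.

Besides the shell and the picture viewer there is one more tool, called after "Call:" in YAML: its name, and indented under it one key for each argument. step_arm: Moves the arm, as the interface text tells. Its arguments: {"type":"object","properties":{"steps":{"type":"array","items":{"type":"array","items":{"type":"array","items":{"type":"number"}}}},"squeeze":{"type":"number"}},"required":["steps"]}

```bash
mkdir -p pics; python3 - <<'E'
from bench import *
import cv2,numpy as np
s=sense();print(s['time'],s['tcp_pos'],s['eef_rot'])
ims=[]
for c in ["side","top"]:
    im=capture(c);cv2.imwrite(f"pics/{c}0.png",im[:,:,::-1])
    print(c,{k:np.round(v,4).tolist() for k,v in calibration(c).items()})
    for l in ["latch_pivot","latch_post","lid_hinge","lid_bar","case","tray_top","tray_low","oil_can","spray","jar"]:
        print(l,[(np.round(np.array(d['position'])*[640,480],1).tolist(),round(d['confidence'],2)) for d in landmark_of(c,l)[:3]])
print(calibration("wrist"))
E
```

```text
0.0 [0.21946685 0.50395513 0.23208982] [-1.79932625e+02 -5.52468997e-03  1.56463413e+02]
side {'fov_y': 42.3687, 'cx': 320.4978, 'cy': 247.4934, 'rvec': [2.2227, -0.3768, 0.1488], 'tvec': [-0.4408, 0.169, 1.3757]}
latch_pivot [([335.5, 294.0], 0.9)]
latch_post [([308.1, 289.7], 0.92), ([341.1, 198.4], 0.61), ([343.9, 221.1], 0.35)]
lid_hinge [([427.9, 279.4], 0.87)]
lid_bar [([363.0, 279.4], 0.62)]
case [([387.4, 318.5], 0.68)]
tray_top [([181.9, 219.6], 0.85), ([338.4, 196.1], 0.81)]
tray_low [([342.1, 219.9], 0.89)]
oil_can [([430.3, 247.8], 0.76), ([334.8, 295.4], 0.29), ([342.6, 219.6], 0.23)]
spray [([296.3, 168.5], 0.84)]
jar [([420.4, 424.2], 0.87)]
top {'fov_y': 55.1592, 'cx': 318.1722, 'cy': 238.6157, 'rvec': [2.1223, -2.1299, 0.1684], 'tvec': [0.0009, 0.5019, 1.1022]}
latch_pivot [([392.5, 256.4], 0.7), ([392.8, 231.6], 0.34)]
latch_post [([393.7, 283.3], 0.88)]
lid_hinge [([392.7, 175.8], 0.79)]
lid_bar [([392.5, 230.6], 0.75), ([388.3, 221.5], 0.35)]
case [([389.0, 221.6], 0.96)]
tray_top [([181.9, 367.5], 0.96), ([241.1, 205.4], 0.73)]
tray_low []
oil_can [([320.5, 145.3], 0.82)]
spray [([139.5, 222.8], 0.58)]
jar []
{'fov_y': 65.70646984690485, 'cx': 319.72309486694814, 'cy': 239.63454756479848, 'tool_from_camera': array([[ 5.15390598e-04, -9.56801714e-01, -2.90740802e-01,
         8.12961307e-02],
       [ 9.99998154e-01, -4.50252543e-05,  1.92085143e-03,
         1.07782049e-04],
       [-1.85096462e-03, -2.90741255e-01,  9.56799925e-01,
        -1.52430649e-01],
       [ 0.00000000e+00,  0.00000000e+00,  0.00000000e+00,
         1.00000000e+00]])}
```

View pics/side0.png

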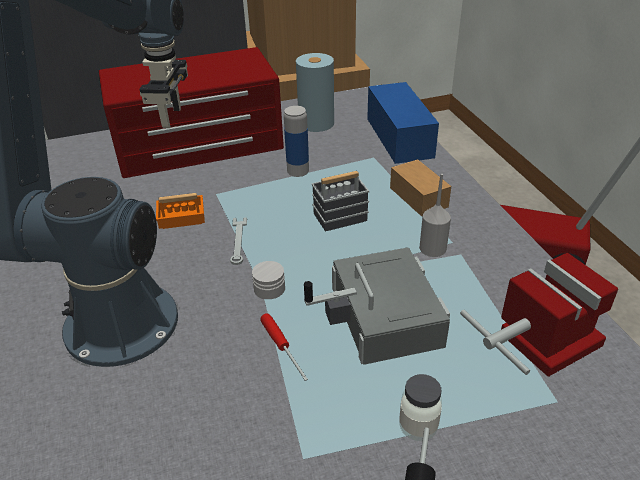

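View pics/top0.png

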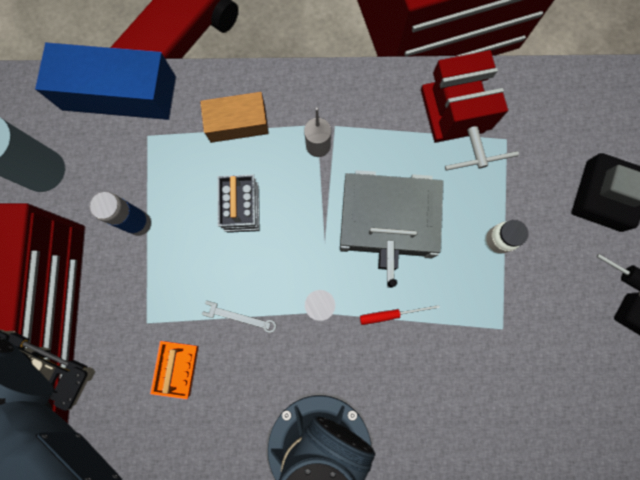

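```bash
cat >h.py <<'E'
import numpy as np,cv2
from scipy.spatial.transform import Rotation as R
from bench import *
def K(c):
    k=calibration(c);f=240/np.tan(np.radians(k['fov_y'])/2)
    return k,f
def ray(c,uv):
    k,f=K(c);M=cv2.Rodrigues(np.array(k['rvec'],float))[0];t=np.array(k['tvec'],float)
    d=M.T@np.array([(uv[0]-k['cx'])/f,(uv[1]-k['cy'])/f,1]);return -M.T@t,d
def atz(c,uv,z):
    o,d=ray(c,uv);return o+d*(z-o[2])/d[2]
def tri(a,b):
    o1,d1=ray("side",a);o2,d2=ray("top",b)
    x=np.linalg.lstsq(np.c_[d1,-d2],o2-o1,rcond=None)[0]
    p,q=o1+d1*x[0],o2+d2*x[1];return (p+q)/2,np.linalg.norm(p-q)
def proj(c,P):
    k,f=K(c);M=cv2.Rodrigues(np.array(k['rvec'],float))[0];p=M@np.array(P)+np.array(k['tvec'])
    return np.round([f*p[0]/p[2]+k['cx'],f*p[1]/p[2]+k['cy']],1)
E
python3 - <<'E'
from h import *
np.set_printoptions(precision=4,suppress=True)
for n,a,b,z in [("pivot",(335.5,294),(392.5,256.4),.0895),("post",(308.1,289.7),(393.7,283.3),.1265),("hinge",(427.9,279.4),(392.7,175.8),.0805),("bar",(363,279.4),(392.5,230.6),.12),("case",(387.4,318.5),(389,221.6),0),("trayL",(181.9,219.6),(181.9,367.5),.064),("trayR",(338.4,196.1),(241.1,205.4),.064),("oil",(430.3,247.8),(320.5,145.3),0),("spray",(296.3,168.5),(139.5,222.8),0)]:
    print(n,*tri(a,b),atz("side",a,z),atz("top",b,z))
print(atz("side",(420,424),0))
E
```

```text
pivot [ 0.4452 -0.1748  0.1022] 0.006790047233446041 [ 0.4462 -0.162   0.0895] [ 0.4503 -0.1774  0.0895]
post [ 0.3838 -0.1722  0.1305] 0.00021839037059985864 [ 0.385  -0.1681  0.1265] [ 0.3839 -0.1728  0.1265]
hinge [ 0.6498 -0.1844  0.0867] 0.00047461986379889425 [ 0.6536 -0.1782  0.0805] [ 0.6515 -0.1853  0.0805]
bar [ 0.5045 -0.1738  0.1232] 0.0030513444858596022 [ 0.5043 -0.1705  0.12  ] [ 0.5067 -0.1747  0.12  ]
case [ 0.5562 -0.1852 -0.0005] 0.005510934272127548 [ 0.5588 -0.1857  0.    ] [ 0.5533 -0.1845  0.    ]
trayL [0.1865 0.3364 0.0064] 0.002043253275265194 [0.1824 0.2545 0.064 ] [0.1935 0.3188 0.064 ]
trayR [0.5782 0.1861 0.0846] 0.0009885241319758534 [0.589  0.2147 0.064 ] [0.5828 0.19   0.064 ]
oil [ 0.7551 -0.0066  0.0116] 0.006773775963316064 [0.7587 0.0054 0.    ] [ 0.7632 -0.0072  0.    ]
spray [0.5477 0.4607 0.0163] 0.00482928658724537 [0.5521 0.4863 0.    ] [0.5535 0.4672 0.    ]
[ 0.5067 -0.4583  0.    ]
```

The side view shows the lever post at (308,290), the bar at (363,279) and the real tray pile at (340,200). The top view shows the case at (390,215), the pile at (239,205), the oil can at (318,135), the spray can at (120,213), the jar at (508,236) and the orange decoy at (175,370). The triangulated heights agree with the given sizes, so I'll turn the tool and move towards the post.

Call:
step_arm:
  steps:
    - [[0, 0, -0.5, 0, 0, 0.15, 5], [0, 0, -0.5, 0, 0, 0.15, 5], [0, 0, -0.5, 0, 0, 0.15, 5], [0, 0, -0.5, 0, 0, 0.15, 5], [0, 0, -0.5, 0, 0, 0.15, 5], [0, 0, -0.5, 0, 0, 0.15, 5], [0, 0, -0.5, 0, 0, 0.15, 5], [0, 0, -0.5, 0, 0, 0.15, 5], [0, 0, -0.5, 0, 0, 0.15, 5], [0, 0, -0.5, 0, 0, 0.15, 5], [0, 0, 0, 0, 0, 0.15, 5], [0, 0, 0, 0, 0, 0.15, 5]]
  squeeze: 30

```text
time: 2.3
tcp_pos: [0.2196, 0.5043, 0.2828]
eef_rot: [-180.0, -0.0, 53.0]
force: [0.4, -0.5, 0.5]
width: 0.0502
finger_force: 0.0
```

Call:
step_arm:
  steps:
    - [[0, 0, 0, 0, 0, 0.15, 5], [0, 0, 0, 0, 0, 0.15, 5], [0, 0, 0, 0, 0, 0.15, 5], [0, 0, 0, 0, 0, 0.15, 5], [0, 0, 0, 0, 0, 0.15, 5], [0, 0, 0, 0, 0, 0.15, 5], [0, 0, 0, 0, 0, 0.074, 5], [0, 0, 0, 0, 0, 0, 5]]

```text
time: 3.1
tcp_pos: [0.2196, 0.5042, 0.2826]
eef_rot: [180.0, 0.0, -2.5]
force: [0.5, -0.1, -0.1]
width: 0.0499
finger_force: 0.0
```

Call:
step_arm:
  steps:
    - [[2, 4.5, 0, 0, 0, 0, 5], [2, 4.5, 0, 0, 0, 0, 5], [2, 4.5, 0, 0, 0, 0, 5], [2, 4.5, 0, 0, 0, 0, 5], [2, 4.5, 0, 0, 0, 0, 5], [2, 4.5, 0, 0, 0, 0, 5], [2, 4.5, 0, 0, 0, 0, 5], [2, 4.5, 0, 0, 0, 0, 5], [2, 4.5, 0, 0, 0, 0, 5], [1.35, 4.5, 0, 0, 0, 0, 5], [0, 4.5, 0, 0, 0, 0, 5], [0, 4.5, 0, 0, 0, 0, 5]]

```text
time: 4.3
tcp_pos: [0.3894, -0.0455, 0.2828]
eef_rot: [180.0, -0.0, -2.3]
force: [-0.2, 0.2, 0.0]
width: 0.0503
finger_force: 0.0
```

Call:
step_arm:
  steps:
    - [[0, 4.5, 0, 0, 0, 0, 5], [0, 4.5, 0, 0, 0, 0, 5], [0, 3.8, 0, 0, 0, 0, 5], [0, 0, 0, 0, 0, 0, 5], [0, 0, 0, 0, 0, 0, 5], [0, 0, 0, 0, 0, 0, 5]]

```text
time: 4.9
tcp_pos: [0.3841, -0.1707, 0.2826]
eef_rot: [-180.0, 0.0, -2.4]
force: [-0.2, -0.6, -0.3]
width: 0.0498
finger_force: 0.0
```

```bash
cat >>h.py <<'E'
def wray(s,uv):
    k=calibration("wrist");f=240/np.tan(np.radians(k['fov_y'])/2)
    a=np.array(uv)-[k['cx'],k['cy']];r_=np.hypot(*a);th=r_/f
    d=np.r_[a/max(r_,1e-9)*np.sin(th),np.cos(th)]
    T=np.eye(4);T[:3,:3]=R.from_euler('xyz',s['eef_rot'],degrees=True).as_matrix();T[:3,3]=s['tcp_pos'];T=T@k['tool_from_camera']
    return T[:3,3],T[:3,:3]@d
def watz(s,uv,z):
    o,d=wray(s,uv);return o+d*(z-o[2])/d[2]
def wlook(name,labs):
    s=sense();im=capture("wrist");cv2.imwrite(f"pics/{name}.png",im[:,:,::-1])
    np.set_printoptions(precision=4,suppress=True)
    print(s['time'],s['tcp_pos'],s['eef_rot'],s['q'])
    for l,z in labs.items():
        for d in landmark_of("wrist",l)[:2]:
            uv=np.array(d['position'])*[640,480];print(l,uv,round(d['confidence'],2),watz(s,uv,z))
E
python3 - <<'E'
from h import *
wlook("w1",dict(latch_pivot=.0895,latch_post=.1265,lid_hinge=.0805,lid_bar=.1215))
E
```

```text
4.9 [ 0.3841 -0.1707  0.2826] [-179.9853    0.0055   -2.3754] [-30.324    3.0318 108.5886   0.0111  68.3913  62.0473]
latch_pivot [314.304 148.416] 0.56 [ 0.4483 -0.1676  0.0895]
latch_pivot [35.072 74.112] 0.35 [0.5693 0.1453 0.0895]
latch_post [318.592 222.384] 0.78 [ 0.3871 -0.1692  0.1265]
lid_bar [318.72   81.696] 0.95 [ 0.5063 -0.1742  0.1215]
```

View pics/w1.png

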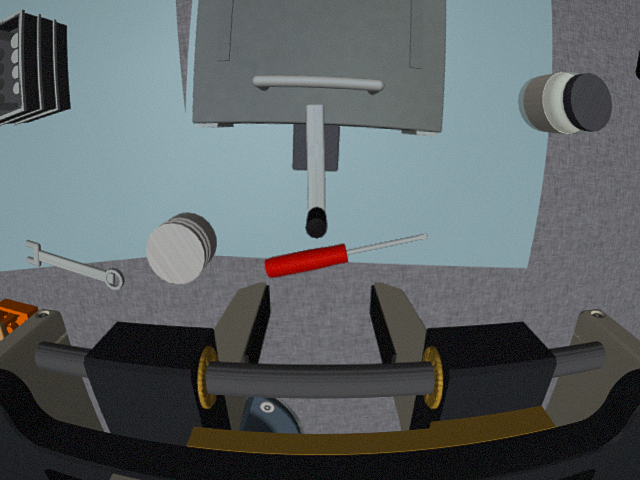

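The wrist view shows the post top at about (317,222), centred between the fingers, with the lever aligned with the tool. The bar is at (319,82). Now I'll go down and grip.

Call:
step_arm:
  steps:
    - [[0.1, 0, 3, 0, 0, 0, 5], [0.1, 0, 4, 0, 0, 0, 5], [0, 0, 4, 0, 0, 0, 5], [0, 0, 3, 0, 0, 0, 5], [0, 0, 2.1, 0, 0, 0, 5], [0, 0, 0, 0, 0, 0, 5], [0, 0, 0, 0, 0, 0, 1.5], [0, 0, 0, 0, 0, 0, 1.5], [0, 0, 0, 0, 0, 0, 1.5], [0, 0, 0, 0, 0, 0, 1.5], [0, 0, 0, 0, 0, 0, 1.5]]
  squeeze: 30

```text
time: 6.25
tcp_pos: [0.3863, -0.1716, 0.1221]
eef_rot: [180.0, -0.0, -2.5]
force: [-0.9, 2.0, 4.4]
width: 0.0176
finger_force: 30.0
```

Call:
step_arm:
  steps:
    - [[0.03, 0.6, 0, 0, 0, -0.1, 1.5], [0.03, 0.6, 0, 0, 0, -0.1, 1.5], [0.03, 0.6, 0, 0, 0, -0.1, 1.5], [0.03, 0.6, 0, 0, 0, -0.1, 1.5], [0.03, 0.6, 0, 0, 0, -0.1, 1.5], [0.03, 0.6, 0, 0, 0, -0.1, 1.5]]

```text
time: 6.85
tcp_pos: [0.3978, -0.2055, 0.1221]
eef_rot: [179.9, -0.3, 32.0]
force: [23.5, 17.1, -7.9]
width: 0.0174
finger_force: 30.0
```

Call:
step_arm:
  steps:
    - [[0.28, 0.6, 0, 0, 0, -0.1, 1.5], [0.03, 0.6, 0, 0, 0, -0.1, 1.5], [0.03, 0.6, 0, 0, 0, -0.1, 1.5], [0.03, 0.6, 0, 0, 0, -0.1, 1.5]]

```text
time: 7.25
tcp_pos: [0.4152, -0.2211, 0.122]
eef_rot: [179.9, -0.2, 55.0]
force: [12.0, 15.3, -0.6]
width: 0.0178
finger_force: 30.0
```

Call:
step_arm:
  steps:
    - [[0.18, 0.6, 0, 0, 0, -0.1, 1.5], [0.08, 0.6, 0, 0, 0, -0.1, 1.5], [0.03, 0.6, 0, 0, 0, -0.1, 1.5], [0.03, 0.6, 0, 0, 0, -0.1, 1.5], [0.03, 0.6, 0, 0, 0, -0.1, 1.5], [0, 0, 0, 0, 0, 0, 1.5], [0, 0, 0, 0, 0, 0, 1.5]]

```text
time: 7.95
tcp_pos: [0.4434, -0.2297, 0.122]
eef_rot: [179.9, -0.1, 83.4]
force: [5.2, 11.0, 4.6]
width: 0.0173
finger_force: 30.0
```

Call:
step_arm:
  steps:
    - [[0, 0, 0, 0, 0, 0, 3.2], [0, 0, 0, 0, 0, 0, 3.2], [0, 0, 0, 0, 0, 0, 3.2], [0, 0, -1, 0, 0, 0, 3.2], [0, 0, -3, 0, 0, -0.07, 3.2], [0, 0, -4, 0, 0, 0, 3.2], [0, 0, -2, 0, 0, 0, 3.2], [0, 0, 0, 0, 0, 0, 4.5], [2.7, 3, 0, 0, 0, 0, 4.5], [3, 3, 0, 0, 0, 0, 4.5], [0, 0, 0, 0, 0, 0, 4.5], [0, 0, 0, 0, 0, 0, 4.5]]

```text
time: 9.15
tcp_pos: [0.5047, -0.1761, 0.2207]
eef_rot: [-179.9, -0.0, 87.6]
force: [0.0, -0.4, 0.5]
width: 0.045
finger_force: 0.0
```

```bash
python3 - <<'E'
from h import *
wlook("w2",dict(lid_bar=.1215,latch_post=.1265,latch_pivot=.0895,lid_hinge=.0805))
capture("top")
for l in ["lid_bar","latch_post","latch_pivot"]:
    for d in landmark_of("top",l)[:2]: print("top",l,d['confidence'],atz("top",np.array(d['position'])*[640,480],{"lid_bar":.1215,"latch_post":.1265,"latch_pivot":.0895}[l]))
E
```

```text
9.15 [ 0.5047 -0.1761  0.2207] [-179.9053   -0.0238   87.5666] [-24.2201  19.2847  97.6222  -0.0146  63.1899 -21.7801]
latch_post [328.192 418.416] 0.53 [ 0.5056 -0.3363  0.1265]
latch_pivot [246.4   228.912] 0.61 [ 0.4461 -0.169   0.0895]
lid_hinge [483.776 234.384] 0.71 [ 0.6481 -0.1842  0.0805]
top latch_pivot 0.55 [ 0.7305 -0.0017  0.0895]
```

View pics/w2.png

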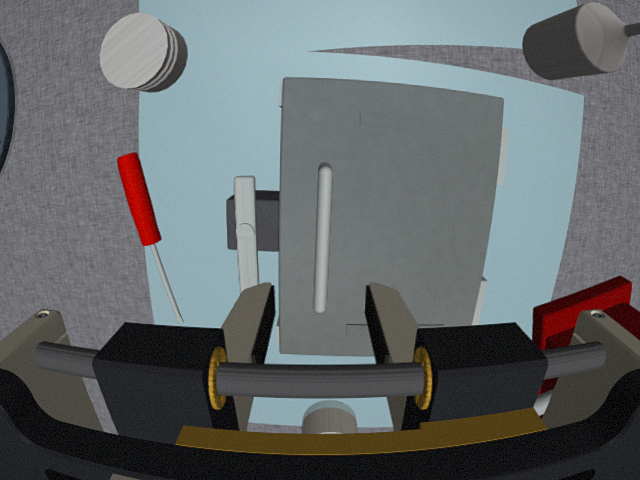

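The lever is clear, parallel to the lid front at (245,230). The bar runs from (325,165) to (320,310), centred between the fingers. Next is gripping it.

Call:
step_arm:
  steps:
    - [[0.3, 0.15, 3, 0, 0, 0, 4.5], [0, 0, 4, 0, 0, 0, 4.5], [0, 0, 2.4, 0, 0, 0, 4.5], [0, 0, 1, 0, 0, 0, 4.5], [0, 0, 0, 0, 0, 0, 4.5], [0, 0, 0, 0, 0, 0, 0.5], [0, 0, 0, 0, 0, 0, 0.5], [0, 0, 0, 0, 0, 0, 0.5], [0, 0, 0, 0, 0, 0, 0.5], [0, 0, 0, 0, 0, 0, 0.5], [0, 0, 0, 0, 0, 0, 0.5]]
  squeeze: 30

```text
time: 10.7
tcp_pos: [0.5064, -0.1737, 0.118]
eef_rot: [-180.0, 0.0, 87.5]
force: [-3.3, -0.0, 5.1]
width: 0.009
finger_force: 29.9
```

Call:
step_arm:
  steps:
    - [[0, 0.24, -0.72, 0, 0, 0, 0.5], [0, 0.24, -0.71, 0, 0, 0, 0.5], [0, 0.31, -0.69, 0, 0, 0, 0.5], [0, 0.31, -0.68, 0, 0, 0, 0.5], [0, 0.76, -1.3, 0, 0, 0, 0.5], [0, 0, 0, 0, 0, 0, 0.5]]

```text
time: 11.3
tcp_pos: [0.5252, -0.1751, 0.1604]
eef_rot: [-179.9, 0.1, 87.5]
force: [-10.5, -4.9, 6.2]
width: 0.0091
finger_force: 29.9
```

Call:
step_arm:
  steps:
    - [[0, 0.88, -1.22, 0, 0, 0, 0.5], [0, 1.0, -1.13, 0, 0, 0, 0.5], [0, 1.11, -1.02, 0, 0, 0, 0.5], [0, 1.2, -0.91, 0, 0, 0, 0.5], [0, 1.29, -0.78, 0, 0, 0, 0.5], [0, 0, 0, 0, 0, 0, 0.5]]

```text
time: 11.9
tcp_pos: [0.581, -0.1786, 0.2128]
eef_rot: [179.9, 0.2, 87.5]
force: [-8.7, -7.4, 19.5]
width: 0.0089
finger_force: 30.2
```

Call:
step_arm:
  steps:
    - [[0, 1.36, -0.8, 0, 0, 0, 0.5], [0, 1.42, -0.6, 0, 0, 0, 0.5], [0, 1.46, -0.4, 0, 0, 0, 0.5], [0, 1.49, -0.22, 0, 0, 0, 0.5], [0, 0, 0, 0, 0, 0, 0.5]]

```text
time: 12.4
tcp_pos: [0.6388, -0.1816, 0.2311]
eef_rot: [179.8, 0.2, 87.4]
force: [1.6, -11.5, 0.9]
width: 0.0089
finger_force: 30.3
```

Call:
step_arm:
  steps:
    - [[-0.1, 1.51, -0.07, 0, 0, 0, 0.5], [0, 1.5, 0.08, 0, 0, 0, 0.5], [0, 1.49, 0.23, 0, 0, 0, 0.5], [0, 0.8, 0.2, 0, 0, 0, 0.5], [0, 0, 0, 0, 0, 0, 0.5], [0, 0, 0, 0, 0, 0, 0.5]]

```text
time: 13.0
tcp_pos: [0.691, -0.1847, 0.2263]
eef_rot: [179.8, 0.2, 87.4]
force: [1.8, -10.8, -1.2]
width: 0.0088
finger_force: 30.2
```

```bash
python3 - <<'E'
from h import *
im=capture("side");cv2.imwrite("pics/s2.png",im[:,:,::-1])
E
```

```text
(no output)
```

View pics/s2.png

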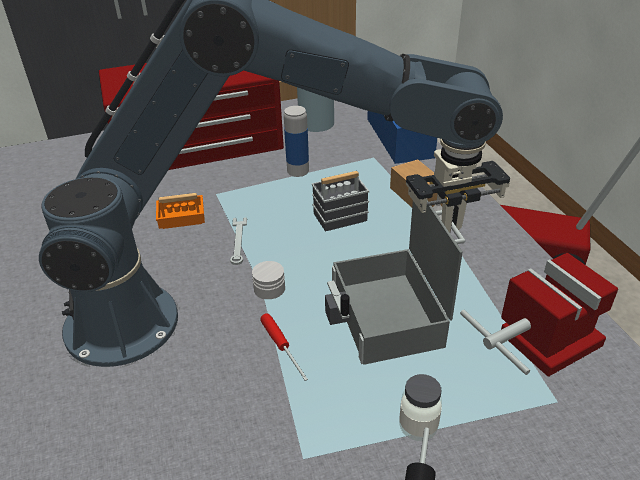

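The side view shows the lid upright, at about (437,250), the lever clear, at (340,300), and the trays and cans undisturbed. I'll release the bar and rise straight up.

Call:
step_arm:
  steps:
    - [[0, 0, 0, 0, 0, 0, 1.9], [0, 0, 0, 0, 0, 0, 1.9], [0, 0, 0, 0, 0, 0, 1.9], [0, 0, -1, 0, 0, 0, 1.9], [0, 0, -2, 0, 0, 0, 1.9], [0, 0, -3, 0, 0, 0, 1.9], [0, 0, -3, 0, 0, 0, 1.9], [0, 0, -2, 0, 0, 0, 1.9], [0, 0, 0, 0, 0, 0, 1.9]]

```text
time: 13.95
tcp_pos: [0.6908, -0.1828, 0.3392]
eef_rot: [179.7, 0.1, 87.5]
force: [0.8, 0.2, -0.8]
width: 0.019
finger_force: 0.0
```

Call:
step_arm:
  steps:
    - [[4.1, -1.4, 0, 0, 0, 0, 5], [4.1, -1.4, 0, 0, 0, 0, 5], [4.1, -1.4, 0, 0, 0, 0, 5], [4.1, -1.4, 0, 0, 0, 0, 5], [4.1, -1.4, 0, 0, 0, 0, 5], [4.1, -1.4, 0, 0, 0, 0, 5], [4.1, -1.4, 0, 0, 0, 0, 5], [4.1, -1.4, 0, 0, 0, 0, 5], [4.0, -1.4, 0, 0, 0, 0, 5]]

```text
time: 14.85
tcp_pos: [0.5792, 0.1921, 0.3341]
eef_rot: [-179.9, 0.0, 87.5]
force: [1.2, 0.5, -0.2]
width: 0.0498
finger_force: 0.0
```

Call:
step_arm:
  steps:
    - [[0, 0, 0, 0, 0, -0.147, 5], [0, 0, 0, 0, 0, -0.147, 5], [0, 0, 0, 0, 0, -0.147, 5], [0, 0, 0, 0, 0, -0.147, 5], [0, 0, 0, 0, 0, -0.147, 5], [0, 0, 0, 0, 0, -0.147, 5], [0, 0, 0, 0, 0, -0.147, 5], [0, 0, 0, 0, 0, -0.147, 5], [0, 0, 0, 0, 0, -0.147, 5], [0, 0, 0, 0, 0, -0.147, 5], [0, 0, 0, 0, 0, -0.147, 5], [0, 0, 0, 0, 0, 0, 5]]

```text
time: 16.05
tcp_pos: [0.58, 0.1905, 0.3341]
eef_rot: [-180.0, -0.1, -179.7]
force: [-0.1, -0.0, -0.9]
width: 0.0501
finger_force: 0.0
```

```bash
python3 - <<'E'
from h import *
wlook("w3",dict(tray_top=.064))
for d in cut_out("wrist","tray_top")[:2]:
    m=d['mask'];print(d['confidence'],m.sum(),d['position'])
E
```

```text
16.05 [0.58   0.1905 0.3341] [-179.9849   -0.0783 -179.7378] [ 13.8083  22.1792  77.3079   0.0037  80.5926 -76.4545]
tray_top [327.424 205.824] 0.69 [0.5861 0.2003 0.064 ]
tray_top [ 39.616 108.912] 0.16 [ 0.4415 -0.1935  0.064 ]
0.75 9620 [0.5153, 0.4394]
```

View pics/w3.png

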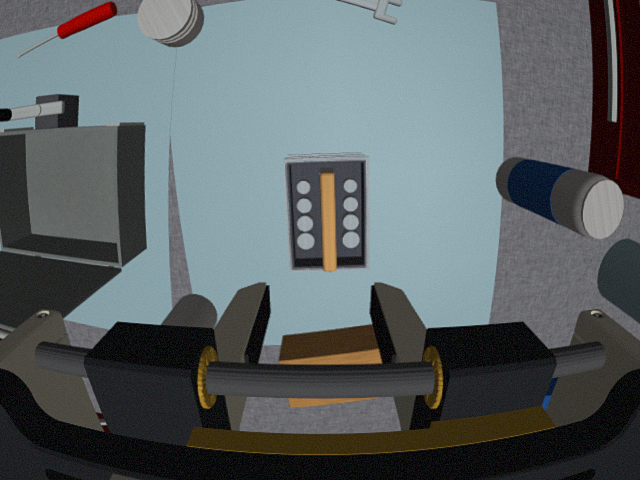

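The wrist view shows the tray with its wooden handle from (328,172) to (330,271). I'll convert those points at the handle-top height.

```bash
python3 - <<'E'
from h import *
np.set_printoptions(precision=4,suppress=True)
s=sense();a=watz(s,(328,172),.139);b=watz(s,(330,271),.139)
print(a,b,(a+b)/2,np.linalg.norm(a-b),np.degrees(np.arctan2(*(b-a)[1::-1])))
im=cv2.imread("pics/w3.png").astype(int)
m=((im[:,:,2]-im[:,:,0])>70)&(im[:,:,2]>150);m[290:]=0;m[:150]=0
v,u=np.nonzero(m);P=np.array([watz(s,(x,y),.139)[:2] for x,y in zip(u,v)])
c=P.mean(0);w,V=np.linalg.eigh(np.cov(P.T));print(len(u),c,P.min(0),P.max(0),V[:,1])
E
```

```text
[0.5386 0.1991 0.139 ] [0.6379 0.2015 0.139 ] [0.5882 0.2003 0.139 ] 0.09933488969567436 1.4211900085263245
1178 [0.5871 0.1996] [0.5405 0.1925] [0.6368 0.2065] [-0.9995 -0.0306]
```

Call:
step_arm:
  steps:
    - [[-0.8, 0.95, 0, 0, 0, -0.025, 4], [0, 0, 3, 0, 0, 0, 4], [0, 0, 4, 0, 0, 0, 4], [0, 0, 4, 0, 0, 0, 4], [0, 0, 4, 0, 0, 0, 4], [0, 0, 3, 0, 0, 0, 4], [0, 0, 1.5, 0, 0, 0, 4], [0, 0, 0.8, 0, 0, 0, 4], [0, 0, 0, 0, 0, 0, 4], [0, 0, 0, 0, 0, 0, 4]]

```text
time: 17.2
tcp_pos: [0.5891, 0.2002, 0.1334]
eef_rot: [180.0, 0.1, -178.5]
force: [0.3, 0.8, 1.2]
width: 0.04
finger_force: 0.0
```

Call:
step_arm:
  steps:
    - [[0, 0, 0, 0, 0, 0, 2.4], [0, 0, 0, 0, 0, 0, 1.8], [0, 0, 0, 0, 0, 0, 1.0], [0, 0, 0, 0, 0, 0, 1.0], [0, 0, 0, 0, 0, 0, 1.0], [0, 0, 0, 0, 0, 0, 1.0]]
  squeeze: 40

```text
time: 17.8
tcp_pos: [0.5885, 0.1998, 0.1323]
eef_rot: [-180.0, 0.0, -178.5]
force: [0.3, -3.8, 2.0]
width: 0.0137
finger_force: 40.0
```

Call:
step_arm:
  steps:
    - [[0, 0, -0.3, 0, 0, 0, 1.0], [0, 0, -0.5, 0, 0, 0, 1.0], [0, 0, -1, 0, 0, 0, 1.0], [0, 0, -2, 0, 0, 0, 1.0], [0, 0, -3, 0, 0, 0, 1.0], [0, 0, -3, 0, 0, 0, 1.0], [0, 0, -2.5, 0, 0, 0, 1.0], [0, 0, -1.5, 0, 0, 0, 1.0], [0, 0, -0.5, 0, 0, 0, 1.0], [0, 0, 0, 0, 0, 0, 1.0]]

```text
time: 18.8
tcp_pos: [0.5884, 0.2, 0.2756]
eef_rot: [180.0, 0.0, -178.4]
force: [-0.3, 0.7, -3.3]
width: 0.0138
finger_force: 40.0
```

```bash
python3 - <<'E'
from h import *
s=sense();print(s['tcp_pos'],s['width'],s['force'],s['moment'])
a=capture("side");b=capture("wrist")
cv2.imwrite("pics/c4.png",np.hstack([a[120:420,150:550],cv2.resize(b,(400,300))])[:,:,::-1])
E
```

```text
[0.58836338 0.20001719 0.27560804] 0.013846617963447097 [-0.30706379  0.73384209 -3.26940256] [ 0.00549371 -0.03448073  0.00493276]
```

View pics/c4.png

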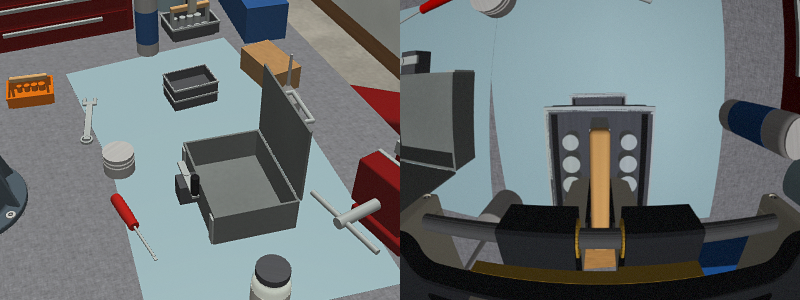

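The tray is lifted level, the two lower trays stay put at (190,85) in the crop, and the lid and lever are still open. I'll carry it over the case.

Call:
step_arm:
  steps:
    - [[0.2, -1.5, 0, 0, 0, 0, 1.0], [0.4, -3, 0, 0, 0, 0.035, 1.0], [0.5, -4, 0, 0, 0, 0.035, 1.0], [0.5, -4, 0, 0, 0, 0, 1.0], [0.5, -4.2, 0, 0, 0, 0, 1.0], [0.5, -4.2, 0, 0, 0, 0, 1.0], [0.5, -4.2, 0, 0, 0, 0, 1.0], [0.4, -4, 0, 0, 0, 0, 1.0], [0.3, -4, 0, 0, 0, 0, 1.0], [0.2, -3, 0, 0, 0, 0, 1.0], [0.2, -1.5, 0, 0, 0, 0, 1.0], [0, 0, 0, 0, 0, 0, 1.0]]

```text
time: 20.1
tcp_pos: [0.534, -0.1762, 0.2744]
eef_rot: [180.0, -0.1, 177.4]
force: [0.3, 0.2, -2.8]
width: 0.0135
finger_force: 40.0
```

```bash
python3 - <<'E'
from h import *
s=sense();print(s['tcp_pos'],s['eef_rot'],s['width'])
a=capture("top");b=capture("wrist")
cv2.imwrite("pics/c5.png",np.hstack([cv2.resize(a[130:330,250:517],(400,300)),cv2.resize(b,(400,300))])[:,:,::-1])
E
```

```text
[ 0.53403707 -0.17619273  0.27441497] [ 1.79990599e+02 -6.15450436e-02  1.77413617e+02] 0.013538282201321855
```

View pics/c5.png

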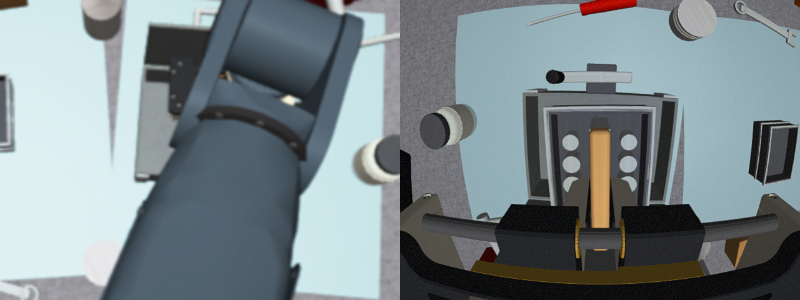

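The wrist view shows the tray over the case but too near the front wall, so I'll shift it +22 mm in x and -6 mm in y before lowering.

Call:
step_arm:
  steps:
    - [[-1.1, -0.3, 0, 0, 0, 0, 1.0], [-1.1, -0.3, 0, 0, 0, 0, 1.0], [0, 0, 1.5, 0, 0, 0, 1.0], [0, 0, 2.5, 0, 0, 0, 1.0], [0, 0, 3, 0, 0, 0, 1.0], [0, 0, 3, 0, 0, 0, 1.0], [0, 0, 3, 0, 0, 0, 1.0], [0, 0, 2.5, 0, 0, 0, 1.0], [0, 0, 1.5, 0, 0, 0, 1.0], [0, 0, 1, 0, 0, 0, 1.0], [0, 0, 0.5, 0, 0, 0, 1.0], [0, 0, 0, 0, 0, 0, 1.0]]

```text
time: 21.4
tcp_pos: [0.5568, -0.1813, 0.0902]
eef_rot: [-180.0, 0.0, 177.6]
force: [0.3, -0.0, -3.4]
width: 0.0135
finger_force: 40.0
```

Call:
step_arm:
  steps:
    - [[0, 0, 0.4, 0, 0, 0, 1.0], [0, 0, 0.4, 0, 0, 0, 1.0], [0, 0, 0.3, 0, 0, 0, 1.0], [0, 0, 0.2, 0, 0, 0, 1.0], [0, 0, 0, 0, 0, 0, 1.0]]

```text
time: 21.9
tcp_pos: [0.5564, -0.1815, 0.0768]
eef_rot: [180.0, -0.0, 177.5]
force: [0.3, 0.4, -2.7]
width: 0.0134
finger_force: 40.0
```

Call:
step_arm:
  steps:
    - [[0, 0, 0.1, 0, 0, 0, 1.0], [0, 0, 0.1, 0, 0, 0, 1.0], [0, 0, 0.1, 0, 0, 0, 1.0], [0, 0, 0.1, 0, 0, 0, 1.0], [0, 0, 0, 0, 0, 0, 1.0]]

```text
time: 22.4
tcp_pos: [0.5566, -0.1817, 0.0733]
eef_rot: [-180.0, 0.0, 177.5]
force: [-2.5, -1.0, 0.4]
width: 0.0132
finger_force: 40.0
```

Call:
step_arm:
  steps:
    - [[0, 0, 0.1, 0, 0, 0, 1.0], [0, 0, 0, 0, 0, 0, 1.0], [0, 0, 0, 0, 0, 0, 1.8], [0, 0, 0, 0, 0, 0, 2.6], [0, 0, 0, 0, 0, 0, 3.4], [0, 0, 0, 0, 0, 0, 3.4], [0, 0, -0.5, 0, 0, 0, 3.4], [0, 0, -1, 0, 0, 0, 3.4], [0, 0, -2, 0, 0, 0, 3.4], [0, 0, -4, 0, 0, 0, 3.4], [0, 0, -4, 0, 0, 0, 3.4], [0, 0, -4, 0, 0, 0, 3.4]]

```text
time: 23.6
tcp_pos: [0.5564, -0.1814, 0.2296]
eef_rot: [-180.0, 0.0, 177.5]
force: [0.2, -0.2, -0.2]
width: 0.0337
finger_force: 0.0
```

Call:
step_arm:
  steps:
    - [[0, 0, -4, 0, 0, 0, 3.4], [0, 0, -4, 0, 0, 0, 3.4], [0, 0, 0, 0, 0, 0, 3.4], [0, 0, 0, 0, 0, 0, 3.4], [0, 0, 0, 0, 0, 0, 3.4]]

```text
time: 24.1
tcp_pos: [0.5561, -0.1813, 0.306]
eef_rot: [180.0, -0.1, 177.5]
force: [0.0, -0.2, 0.2]
width: 0.0341
finger_force: 0.0
```

```bash
python3 - <<'E'
from h import *
print(sense()['time'],sense()['tcp_pos'])
a=capture("side");b=capture("wrist")
cv2.imwrite("pics/c6.png",np.hstack([a[120:420,150:550],cv2.resize(b,(400,300))])[:,:,::-1])
E
```

```text
24.1 [ 0.55606081 -0.18126093  0.30601945]
```

View pics/c6.png

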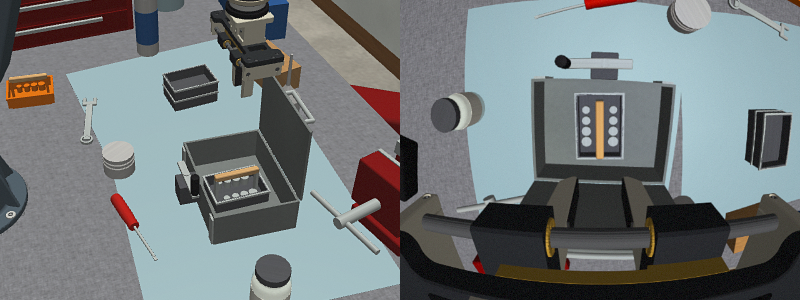

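The tray sits flat in the case. The lid is up, the latch is clear, the lower trays are in place and the gripper is free.

```bash
python3 -c "
from bench import r
print(r.job_done())"
```

```text
the job is handed in; nothing more can be done
None
```

I handed the job in at about 24 s of the 69 s allowed: the latch is clear, the lid stands open, the handled tray sits flat in the case, and the lower trays, cans and jar look undisturbed in the last pictures (no verdict came back).

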